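Snap shut the sand-coloured terminal boxes

ROBOT

A 6-joint arm with a two-finger parallel gripper is mounted at the origin on the work surface. World frame = base frame: x ahead of the robot, y to its left, z up, the work surface at z = 0. Lengths are in m, angles in rad, forces in N, time in s.
With the tool pointing down it reaches from about 0.35 to 0.875 m from the base axis. Payload 4.2 kg.
Tool frame: the origin (TCP) lies between the finger pads; the fingertips stand 25 mm ahead of it and the grasp point (between the pads) lies 6 mm ahead of it (bot.finger_overhang is the y of the fingertips in the tool frame, in m); y points along the fingers, z is the direction in which the jaws open and shut, and the axes are right-handed (so a half turn about y gives the same grasp; the last joint's range is limited). The gripper opens to 85 mm and grips with 20 to 120 N. Pads are 22 mm wide; open, the fingers measure 114 mm over their backs; the gripper's body (76 mm by 85 mm) begins 54 mm behind the grasp point. The pads swing forward as they close: fully open they stand 13 mm farther back than shut.
Start: joints at [1.522, 0.385, 0.008, 0, -1.194, -0.259], TCP at [0.189, 0.596, 0.256] pointing down, gripper open.
Joint ranges: [-3.14, 3.14], [-1.21, 2.06], [-1.07, 1.41], [-3.16, 2.05], [-2.99, -0.16], [-3.1, 3.1]. Speed limits (rad/s): [2.79, 2.79, 3.14, 3.14, 3.14, 3.14].

INTERFACE

Orientations are given as a 3x3 rotation matrix whose columns are the frame's x, y, z axes.
In Python, from workcell import bot, fingers, kinematics, cams, ticket gives the robot as it stands. Calls block until the motion is done:
- bot.move_pose(position, orientation): joint-space move of the TCP to a pose.
- bot.move_linear(position, rotation=None, v=0.15): straight line of the TCP; rotation=None keeps the orientation; v is the mean speed in m/s.
- bot.goto_joints(angles): joint-space move.
- fingers.command_gripper(opening, effort=None): finger opening in m; effort is the grip in N (None keeps the last); returns when the fingers have stopped.
- bot.hold(seconds).
- kinematics.solve_ik(position, orientation): joint angles nearest the present ones, or None.
- bot.observe(): the state.
- cams.grab_frame(name): name is "scene" or "side" or "wrist"; returns (picture, depth): 384x512x3 uint8, red, green, blue; 384x512 float32, m along the optical axis (not along the pixel's ray), 0 where there is no reading.
- cams.camera_info(name): a dict with "fx", "fy", "cx", "cy" (pixels), "dist" ([k1, k2, p1, p2, k3] as OpenCV has them; the pictures are not rectified), "R" (3x3) and "t" (3): a world point X has camera coordinates R X + t. Camera axes: x right, y down, z forward; pixel columns grow to the right and rows downward; lengths in m; the calibration is good to about 2 mm. A picture is of the moment at which its call begins: read the wrist's pose just before it. camera_info takes no time and is no camera call; for the wrist camera it gives the pose at the moment of the call.
A pose or a line that the arm cannot do raises bot.Unreachable and nothing moves.
- ticket.finish_job(): hands the job in, once; it reports no verdict.
The state is a dict: "t": time; "joint_pos": joint angles; "dq": joint speeds; "tau": joint torques, N m; "position": TCP position; "tool_rot": TCP orientation; "wrist_force": force on the tool from outside, world axes, zero at the start; "wrist_torque": the same for the moment, N m; "width": finger opening in m.
Only numpy, scipy, OpenCV 4.12 (cv2) and the standard library are available. Lean on these libraries where they do the work, as an engineer would, in place of code of your own. Each camera call takes 0.05 s, during which the arm holds its last target.

TASK

Two sand-coloured terminal boxes on the cell's base plate are finished: press each of their hinged covers down until it snaps fully shut and stays shut. The dark slate-grey box is still being wired, so leave its cover standing open.

Things in the scene. Friction and masses are not known exactly. Their poses are not given: they have to be found in the camera images.
- sand_a_hinge (a point): Cover of a sand-coloured (pale beige) fixed terminal box. Point: on the hinge line (robot side), mid-width, underside of cover, 55 mm above the table; stays put as the cover swings. Axes turn with the cover: x from hinge to free edge, y along hinge, z out of the outer face; z's angle from vertical is the opening (0 shut, starts 0.6 to 0.95 rad). Cover 100 x 80 mm, 5 thick.
- sand_b_hinge (a point): The other sand-coloured box's cover, same point and axes. All covers: pressed straight down 40 to 55 mm horizontally from the hinge (box centre, black mark) they yield at under 10 N, meet the catch at 0.13 rad, pass a detent at 0.06 rad and then pull shut and hold; let go earlier, they stay ajar. Shut, the outer face is level, 60 mm above the table, and stops hard.
- slate_hinge (a point): Cover of the dark slate-grey terminal box, a bystander of the same size, point and axes; it also starts 0.6 to 0.95 rad open. It is to stay open. Open covers rise to about 140 mm above the table.
Mind the look-alikes: they are no part of the job. What is shaped like the part that bears sand_b_hinge but blue is not meant.

How it is judged:
By the outcome, as a careful person would: the job done as asked, in the order asked, and still so for the second after the job is handed in, with the robot touching nothing.
It also fails if it takes over 43 s, if anything falls off the work surface, if the arm or the gripper's body presses on something with over 40 N, if the wrist force passes 120 N, or if a joint passes its speed limit or range.

## Working session

There is one attempt and no reset: what is moved stays moved. The work goes in short steps, each a Python script; the robot and the scene stay as the last script left them, time stands still between calls to the robot, and variables do not carry over. Pictures are saved under pics/ and viewed, and the job is handed in when it is done.

```bash
mkdir -p pics
python3 - <<'E'
from workcell import bot, fingers, kinematics, cams, ticket
import cv2,numpy as np
for n in ("scene","side"):
    p,d=cams.grab_frame(n); cv2.imwrite(f"pics/{n}0.png",p[:,:,::-1]); np.savez(f"{n}0.npz",p=p,d=d,**{k:np.array(v) for k,v in cams.camera_info(n).items()})
s=bot.observe(); print(s['t'],s['position'],s['tool_rot'],s['width'])
E
```

```text
0.1 [0.18918083 0.59518212 0.25534923] [[-9.52954804e-01 -4.89837208e-04 -3.03112030e-01]
 [ 3.03112409e-01 -1.86748332e-03 -9.52952979e-01]
 [-9.92648313e-05 -9.99998136e-01  1.92810293e-03]] 0.08526677504286287
```

View pics/scene0.png

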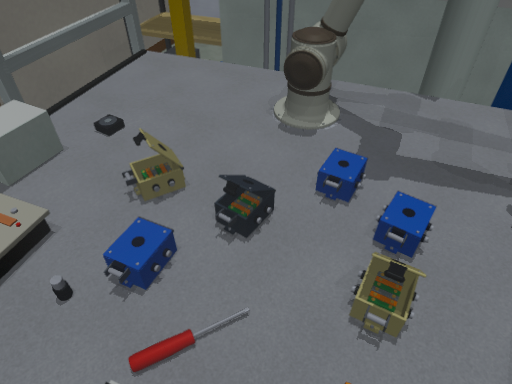

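View pics/side0.png

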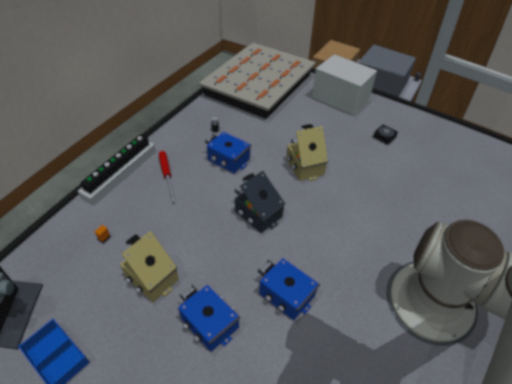

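Candidates: the sand boxes are at scene (155,170) and (388,290), side (308,150) and (150,265). The look-alikes are blue boxes at scene (140,252), (342,175) and (405,222), and the slate box at (245,205). I choose the two sand ones. Next I measure them and check the choice in a close crop.

```bash
cat > h.py <<'E'
import numpy as np,cv2
def cloud(f):
    z=np.load(f); d=z['d']; h,w=d.shape
    K=np.array([[z['fx'],0,z['cx']],[0,z['fy'],z['cy']],[0,0,1]],float)
    u,v=np.meshgrid(np.arange(w),np.arange(h))
    n=cv2.undistortPoints(np.stack([u,v],-1).reshape(-1,1,2).astype(float),K,z['dist'].astype(float)).reshape(h,w,2)
    P=np.dstack([n*d[...,None],d]); X=(P-z['t'])@z['R']; X[d<=0]=np.nan
    return z['p'],X
def proj(f,X):
    z=np.load(f);K=np.array([[z['fx'],0,z['cx']],[0,z['fy'],z['cy']],[0,0,1]],float)
    return cv2.projectPoints(np.array(X,float).reshape(-1,1,3),cv2.Rodrigues(z['R'])[0],z['t'].astype(float),K,z['dist'].astype(float))[0].reshape(-1,2)
E
python3 - <<'E'
from h import *
boxes={'scene':[(120,130,190,205),(345,245,430,340),(210,165,280,240)],'side':[(280,118,335,185),(115,225,185,305),(228,165,290,235)]}
tiles=[]
for n in boxes:
    p,X=cloud(f"{n}0.npz"); hsv=cv2.cvtColor(p,cv2.COLOR_RGB2HSV)
    for i,(a,b,c,e) in enumerate(boxes[n]):
        tiles.append(cv2.resize(p[b:e,a:c,::-1],(260,260),interpolation=cv2.INTER_CUBIC))
        m=np.zeros(p.shape[:2],bool); m[b:e,a:c]=1
        H=hsv.astype(int)
        m&=((H[...,0]>18)&(H[...,0]<35)&(H[...,1]>70)) if i<2 else (X[...,2]>.02)
        m&=np.isfinite(X[...,2])&(X[...,2]>.01)
        Q=X[m]; print(n,i,len(Q),'zmax',np.percentile(Q[:,2],[50,95,99]).round(3),'xy',Q[:,:2].min(0).round(3),Q[:,:2].max(0).round(3),np.median(Q,0).round(3))
        if n=='side':  # ransac plane on tilted cover
            rng=np.random.default_rng(0);best=None
            for _ in range(2000):
                t=Q[rng.choice(len(Q),3,False)];nn=np.cross(t[1]-t[0],t[2]-t[0]);L=np.linalg.norm(nn)
                if L<1e-6: continue
                nn/=L; nn*=np.sign(nn[2]); 
                ok=abs((Q-t[0])@nn)<.003
                if best is None or ok.sum()>best.sum(): best=ok
            S=Q[best];c0=S.mean(0);nn=np.linalg.svd(S-c0)[2][2];nn*=np.sign(nn[2])
            yaw=np.arctan2(-nn[1],-nn[0])
            hx=np.array([np.cos(yaw),np.sin(yaw),0]);hy=np.array([-hx[1],hx[0],0])
            th=np.arccos(nn[2]); sx=hx*np.cos(th)+np.array([0,0,np.sin(th)])
            q=S-c0
            pc=lambda v:np.percentile(v,[1,99]).round(3)
            print('  plane',len(S),'n',nn.round(3),'open',th.round(3),'yaw',yaw.round(3),'c',c0.round(3),'ext',pc(q@sx),pc(q@hy),pc(S[:,2]))
cv2.imwrite('pics/crop0.png',np.vstack([np.hstack(tiles[:3]),np.hstack(tiles[3:])]))
E
```

```text
scene 0 1456 zmax [0.044 0.123 0.135] xy [ 0.394 -0.294] [ 0.516 -0.173] [ 0.455 -0.225  0.044]
scene 1 1680 zmax [0.043 0.128 0.13 ] xy [0.531 0.246] [0.64  0.336] [0.603 0.291 0.043]
scene 2 2321 zmax [0.044 0.112 0.116] xy [ 0.419 -0.058] [0.55  0.049] [ 0.49  -0.004  0.044]
side 0 1321 zmax [0.079 0.132 0.136] xy [ 0.39  -0.267] [ 0.509 -0.17 ] [ 0.437 -0.214  0.079]
  plane 791 n [-0.61   0.51   0.606] open 0.919 yaw -0.696 c [ 0.436 -0.218  0.098] ext [-0.048  0.05 ] [-0.039  0.037] [0.059 0.137]
side 1 2041 zmax [0.084 0.127 0.131] xy [0.525 0.253] [0.635 0.341] [0.562 0.304 0.084]
  plane 1496 n [-0.718  0.107  0.687] open 0.813 yaw -0.147 c [0.565 0.297 0.096] ext [-0.049  0.049] [-0.039  0.038] [0.06  0.132]
side 2 1913 zmax [0.072 0.112 0.117] xy [ 0.413 -0.114] [0.629 0.05 ] [0.469 0.007 0.072]
  plane 1149 n [-0.549  0.136  0.824] open 0.602 yaw -0.243 c [ 0.463 -0.     0.087] ext [-0.051  0.056] [-0.04   0.038] [0.057 0.118]
```

View pics/crop0.png

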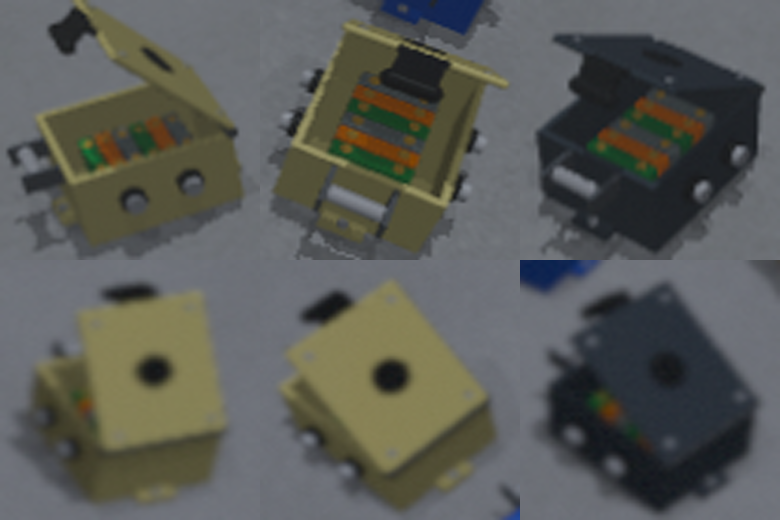

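The crops confirm both choices: pale beige covers with black marks. The opening angles are 0.92 rad (A, scene left) and 0.81 rad (B, scene right). The slate cover is at 0.60 rad. I'll press B first.

```bash
cat > press.py <<'E'
from workcell import bot, fingers, kinematics, cams, ticket
import numpy as np
def press(c0,th,yaw,close=False):
    hx=np.array([np.cos(yaw),np.sin(yaw),0]);hy=np.array([-hx[1],hx[0],0]);zz=np.array([0,0,1.])
    sx=hx*np.cos(th)+zz*np.sin(th);n=-hx*np.sin(th)+zz*np.cos(th)
    H=np.array(c0)-.05*sx-.005*n; P=H+.048*hx; print('hinge',H.round(4),'press',P.round(4))
    if close: fingers.command_gripper(0.0,30)
    ov=bot.finger_overhang; q0=np.array(bot.observe()['joint_pos']); best=None
    for s in (1,-1):
        y=-zz;z=s*hy;x=np.cross(y,z);R=np.column_stack([x,y,z])
        q=kinematics.solve_ik([P[0],P[1],.20+ov],R)
        if q is not None:
            c=abs(np.array(q)-q0).max()
            if best is None or c<best[0]: best=(c,R)
    R=best[1]; print('ov',ov,'maxdq',best[0])
    at=lambda z:[P[0],P[1],z+ov]
    bot.move_pose(at(.20),R); o=bot.observe(); print('t',o['t'],o['position'],o['width'],o['wrist_force'].__repr__())
    f0=np.array(o['wrist_force'])
    for z,v in ((.15,.15),(.09,.06),(.07,.04),(.066,.02),(.063,.02),(.061,.02),(.060,.02),(.0592,.02),(.0585,.02)):
        bot.move_linear(at(z),v=v); o=bot.observe(); f=np.array(o['wrist_force'])-f0
        print(z,'tip',round(o['position'][2]-ov,4),'F',f.round(1))
        if f[2]>45 or (z<.0615 and f[2]>20): break
    bot.hold(.2);print('hold',(np.array(bot.observe()['wrist_force'])-f0).round(1))
    bot.move_linear(at(.20),v=.15); print('t',bot.observe()['t'])
E
python3 - <<'E'
from press import *
press([.565,.297,.096],.813,-.147,close=True)
import cv2
p,d=cams.grab_frame("scene");cv2.imwrite("pics/scene1.png",p[:,:,::-1])
E
```

```text
hinge [0.5346 0.3015 0.0562] press [0.5821 0.2945 0.0562]
ov 0.025 maxdq 0.9665765707797837
t 2.6667 [0.58167529 0.29540313 0.22514824] -0.00020688527493305082 array([-0.34822231,  1.13696945, -0.05932083])
0.15 tip 0.1503 F [-0.1 -0.4  0.5]
0.09 tip 0.0904 F [-0.  -1.   0.5]
0.07 tip 0.0697 F [ 1.  -0.6  0.1]
0.066 tip 0.0664 F [ 2.  -0.3  1. ]
0.063 tip 0.0622 F [-0.5 -1.2  0.6]
0.061 tip 0.0605 F [ 0.6 -0.7 -0.3]
0.06 tip 0.0601 F [ 0.3 -1.5 -0.1]
0.0592 tip 0.06 F [-2.2 -2.2  5.9]
0.0585 tip 0.06 F [-3.  -1.   7.9]
hold [-2.5 -2.1  8.4]
t 7.8917
```

View pics/scene1.png

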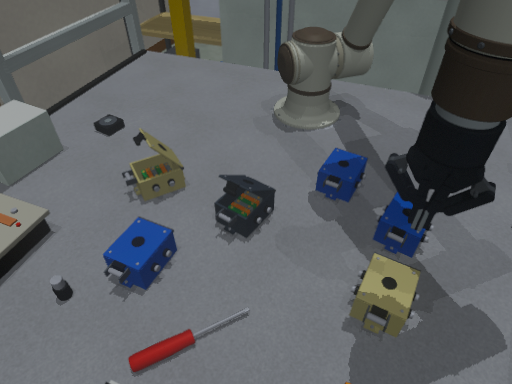

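The cover at scene (388,285) now looks shut: it stopped hard at a tip height of 60.0 mm. Now A.

Run:
```python
from press import *
press([.436,-.218,.098],.919,-.696)
o=bot.observe()
bot.move_pose([.45,-.40,.35],o['tool_rot'])
import cv2
for n in ("scene","side"):
    p,d=cams.grab_frame(n); cv2.imwrite(f"pics/{n}2.png",p[:,:,::-1]); np.savez(f"{n}2.npz",p=p,d=d,**{k:np.array(v) for k,v in cams.camera_info(n).items()})
from h import *
for f in ("scene2.npz","side2.npz"):
    p,X=cloud(f)
    for nm,C,y in(('B',[.5841,.2942],-.147),('A',[.454,-.233],-.696),('slate',[.48,-.005],-.243)):
        hx=np.array([np.cos(y),np.sin(y)]);hy=np.array([-hx[1],hx[0]])
        q=X[...,:2]-C;a=q@hx;b=q@hy;m=(abs(a)<.055)&(abs(b)<.035)&(X[...,2]>.05)&(X[...,2]<.15)
        if m.sum()>50:
            A=np.c_[a[m],b[m],np.ones(m.sum())];s=np.linalg.lstsq(A,X[...,2][m],rcond=None)[0]
            print(f,nm,m.sum(),'slope rad',np.arctan(s[:2]).round(3),'z',s[2].round(4),'z5-95',np.percentile(X[...,2][m],[5,95]).round(3))
print(bot.observe()['t'])
```

```text
hinge [ 0.4158 -0.2011  0.0552] press [ 0.4526 -0.2319  0.0552]
ov 0.025 maxdq 0.8696290248720393
t 9.9 [ 0.45321691 -0.23139256  0.2249919 ] 0.0003430606151244823 array([0.25978342, 0.19617184, 0.86985962])
0.15 tip 0.1502 F [ 0.1  0.9 -0.8]
0.09 tip 0.0902 F [-0.9 -0.7 -0.4]
0.07 tip 0.0697 F [-0.5 -0.6 -1.1]
0.066 tip 0.0662 F [ 0.3 -0.2  0.1]
0.063 tip 0.0625 F [ 0.1  0.2 -1.7]
0.061 tip 0.0607 F [-0.2  0.  -0.6]
0.06 tip 0.0601 F [-0.4  0.  -0.2]
0.0592 tip 0.06 F [-1.5  0.6  4.8]
0.0585 tip 0.0599 F [-2.8  1.2  8.7]
hold [-3.   2.2  9.5]
t 15.125
scene2.npz B 2469 slope rad [-0.012 -0.002] z 0.0587 z5-95 [0.057 0.06 ]
scene2.npz A 913 slope rad [-0.003 -0.017] z 0.058 z5-95 [0.056 0.06 ]
scene2.npz slate 694 slope rad [ 0.205 -0.208] z 0.0868 z5-95 [0.052 0.115]
side2.npz B 1304 slope rad [0.007 0.016] z 0.0607 z5-95 [0.058 0.063]
side2.npz A 635 slope rad [ 0.009 -0.004] z 0.0597 z5-95 [0.057 0.062]
side2.npz slate 1056 slope rad [ 0.457 -0.106] z 0.0944 z5-95 [0.062 0.114]
16.075
```

View pics/scene2.png

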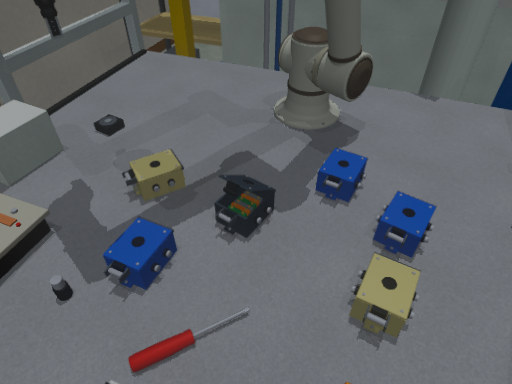

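View pics/side2.png

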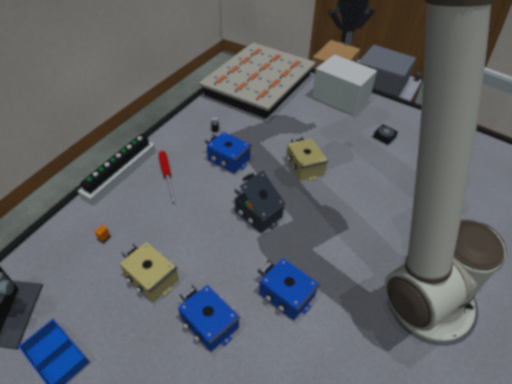

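Both sand covers are level at 60 mm, at scene (157,165) and (388,283). The slate cover at (248,190) is still open and hasn't changed, and the arm is clear.

```bash
python3 -c "
from workcell import ticket
print(ticket.finish_job())"
```

```text
the job is handed in; nothing more can be done
None
```

Both sand-coloured covers are shut. I pressed each one straight down with the closed fingertips, 48 mm from its hinge, until it stopped hard with the tip at 60 mm. The press at the stop was about 9 N, and I handed in shortly after 16 s on the robot's clock.

The last check, with the arm withdrawn, showed both sand covers level to within about 0.02 rad at 58–61 mm, in both the scene and side cameras. The slate cover was still open, with its top edge at about 115 mm as before. I did not touch it or the blue boxes. Slope fits on the slate cover disagreed between the two cameras (0.2 and 0.46 rad), probably because the scene view includes the box interior. The pictures show its cover unchanged, and no other check failed.

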